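# Zero the focus dial and hold the blue plate up to the inspection camera

## Robot

A 6-joint arm with a two-finger parallel gripper is mounted at the origin on the work surface. World frame = base frame: x ahead of the robot, y to its left, z up, the work surface at z = 0. Lengths are in mm, angles in rad, forces in N, time in s.
With the tool pointing down it reaches from about 350 to 775 mm from the base axis. Payload 7.3 kg.
Tool frame: the origin (TCP) lies midway between the tips of the shut fingers; the grasp point (between the pads) lies 19 mm behind it; x points along the fingers, y is the direction in which the jaws open and shut, and the axes are right-handed (so a half turn about x gives the same grasp; the last joint's range is limited). The gripper opens to 92 mm and grips with 3 to 60 N. Pads are 19 mm wide; open, the fingers measure 130 mm over their backs; the gripper's body (75 mm by 190 mm) begins 47 mm behind the grasp point.
Start: joints at [-0.146, 0.342, 1.524, -0, 1.275, -0.146], TCP at [525.019, 0.019, 226.741] pointing down, gripper open.
Joint ranges: [-2.53, 2.53], [-0.77, 2.02], [0.04, 2.7], [-1, 4.14], [0.28, 2.66], [-3.11, 3.11]. Speed limits (rad/s): [2.57, 2.57, 3.14, 3.14, 3.14, 3.14].

## Interface

Orientations are given as [roll, pitch, yaw] about the fixed x, y, z axes, in that order (R = Rz(yaw) Ry(pitch) Rx(roll)).
In Python, from plant import bot gives the robot as it stands. The module is installed in compiled form; this text tells all that it offers.
- The arm moves only by the shell command python3 -m handwheel 'ROWS' [OPENING]. ROWS is JSON, a list that holds one entry, the list of rows, each a list of 4 numbers: the shift along the tool's x, y, z in cm, then the turn about the tool's x in rad. A call has 1 to 8 rows; each row shifts and turns the commanded pose from where the row before left it, along the tool's axes as they then stand; what a row does not reach is not made up. A row lasts 1/12 s, in which the tool goes at most 41.7 mm and 7.16 degrees, less where a joint would pass 70% of its speed; a pose out of reach is approached as far as the arm can. A call is refused whole if a number of a shift passes 4.17 or a number of a turn 0.125, either way. A call with a gripper value outside its range is refused whole. OPENING is the opening, from 0 (shut) to 1 (fully open), set as the call begins (- or left out, the last holds). The fingers move at their own pace and stop on an object; the grip force is fixed at half the most. Time passes only in rows, so rows that do not move let the fingers close. It gives the time, the measured TCP pose, the force and the opening at its end, in the units of the state.
- bot.get_obs(): the state, without advancing time (a new reading comes with each control period).
- bot.capture(name): name is "scene" or "side" or "wrist"; returns (picture, depth): 420x560x3 uint8, red, green, blue; 420x560 float32, mm along the optical axis (not along the pixel's ray), 0 where there is no reading.
- bot.camera_model(name): a dict with "fx", "fy", "cx", "cy" (pixels), "dist_coeffs" ([k1, k2, p1, p2, k3] as OpenCV has them; the pictures are not rectified), "position" and "rotation" of the camera in the world. Camera axes: x right, y down, z forward; pixel columns grow to the right and rows downward; lengths in mm; the calibration is good to about 2 mm. A picture is of the moment at which its call begins: read the wrist's pose just before it. camera_model takes no time and is no camera call; for the wrist camera it gives the pose at the moment of the call.
- bot.close_job(): hands the job in, once; it reports no verdict.
Trained networks look in the newest picture that a camera, given by its name, has taken for a name from the list of things; names that differ only in an ending like _2 or _b are one class to them, and where a whole thing is asked for, a point or a joint stands for the part that bears it (a point fixed in the world has none). Each returns a list of dicts, best first, with "conf" (0 to 1); they miss things now and then, are a little off and sometimes report something else, mostly with a low value. They report only what shows in the picture. A call takes as long as a camera call.
- bot.find_in(camera, label): "bbox" ([left, top, width, height] in pixels, round what is visible of it).
- bot.spot_point(camera, label): "point" ([column, row] in pixels: a listed point, or the origin of a listed thing).
The state is a dict: "time": time; "joint_positions": joint angles; "dq": joint speeds; "tau": joint torques, N m; "tool_pos": TCP position; "tcp_rot": TCP orientation; "contact_force": force on the tool from outside, world axes, zero at the start; "moment": the same for the moment, N m; "grip_width": finger opening in mm.
Only numpy, scipy, OpenCV 4.12 (cv2) and the standard library are available. Lean on these libraries where they do the work, as an engineer would, in place of code of your own. Each camera call takes 0.05 s, during which the arm holds its last target.

## Task

Turn the focus dial on the inspection stand until its pointer reads zero (the red mark). Then take the blue-coated test plate out of the rack and hold it up in the air for the camera: upright, its blue face squarely towards the lens, the middle of the blue face at lens height straight above the red cross on the stand. Keep holding it there, still, when you finish, leave the dial at zero, do not touch the camera, and leave the other plates and everything else on the table where they are.

Things in the scene. Friction and masses are not known exactly. Their poses are not given: they have to be found in the camera images.
- stand: inspection stand, fixed to the table: aluminium base 130 x 440 mm, 12 mm thick, long side along its y axis, spanning y = -190 to +250 mm. Origin: on the table, straight under the middle of the red cross painted on the base. Its +y axis points from the cross to the camera, z up. At y = +205 mm a 50 mm square dark pedestal (from y = +180 to +230 mm) carries the camera; at y = -135 mm is the focus dial
- camera_head: white box camera on the stand, 65 mm wide, 110 mm long, from y = +150 to +260 mm of the stand and from 127 to 193 mm above the table, black lens barrel (diameter 48 mm) looking along the stand's -y axis. Not to be touched. Its origin and axes coincide with the stand's
- lens (a point): centre of the lens front, 160 mm above the table, 138 mm from the focus point along the stand's +y. Axes as the stand's
- focus (a point): focus point in the air: 160 mm above the table (148 mm above the base), straight above the red cross. The middle of the blue face must be here. Axes as the stand's
- dial (a joint): angle of the focus dial, rad: 0 when its yellow pointer is at the broad red zero mark (towards the stand's -x); grows clockwise seen from above, so the dial must be turned counter-clockwise, seen from above, to bring it down to zero. Starts between 0.5 and 1.3, stops at -0.55 and 1.6. Light friction (0.03 N m), stays where it is left. White scale marks every 15 degrees (0.26 rad)
- dial_grip (a point): grip point of the dial, on its vertical axis, 49 mm above the table: a grey bar 46 mm long, 14 mm wide, its top 61 mm and its foot 27 mm above the table, over a disc 48 mm across. The bar's length (with the yellow pointer at its -x end) lies along this point's x axis, its 14 mm width along y; the point turns with the dial
- rack: white plastic rack fixed to the table, 90 (x) x 200 (y) x 22 mm, with three slots, 16 mm deep and 64 mm apart along its y axis, each holding one upright plate with about 1 mm of play. Origin: centre of its underside
- plate_blue: the test plate to show: 50 mm wide (x), 10 mm thick (y), 80 mm tall (z), about 0.1 kg, bare aluminium with a blue coat (4 mm of its thickness) on its +y face. Origin: centre of its lower edge, which starts 6 mm above the table in one of the rack's three slots; 64 mm of the plate stick out above the rack. Its +y axis points out of the blue face, z up
- blue_face (a point): middle of the blue face of that plate: 5 mm along its +y from its mid-plane, 40 mm above its lower edge. Axes as the plate's
- plate_red: test plate like the blue one but with a red coat, standing in another slot of the rack; bystander, to be left in its slot. Origin: centre of its lower edge
- plate_green: test plate like the blue one but with a green coat, standing in another slot of the rack; bystander, to be left in its slot. Origin: centre of its lower edge
- bottle: clear glass bottle with a blue cap, diameter 72 mm, 150 mm tall; bystander. Origin: centre of its underside
- sample_cup: translucent sample cup with a red lid, diameter 68 mm, 74 mm tall; bystander. Origin: centre of its underside
- weight: polished steel calibration weight with a knob, diameter 44 mm, 66 mm tall; bystander. Origin: centre of its underside
- beaker: clear plastic beaker, diameter 72 mm, 85 mm tall; bystander. Origin: centre of its underside
- jar: small amber jar with a black cap, diameter 56 mm, 70 mm tall; bystander. Origin: centre of its underside

How it is judged:
By the outcome, as a careful person would: the job done as asked, in the order asked, and still so for the second after the job is handed in, while the arm keeps its last pose, push and grip.
It also fails if it takes over 58 s, if anything falls off the work surface, if the arm or the gripper's body presses on something with over 40 N, if the wrist force passes 120 N, or if a joint passes its speed limit or range.

## Working session

There is one attempt and no reset: what is moved stays moved. The work goes in short steps, Python scripts to look and compute and a shell command to move; the robot and the scene stay as the last step left them, time stands still between calls to the robot, and variables do not carry over. Pictures are saved under pics/ and viewed, and the job is handed in when it is done.

```bash
mkdir -p pics; cat > h.py <<'E'
import numpy as np,cv2
from plant import bot
from scipy.spatial.transform import Rotation as R
def cap(n,f):
    m=bot.camera_model(n); im,d=bot.capture(n); cv2.imwrite('pics/'+f+'.png',im[:,:,::-1]); np.savez('pics/'+f+'.npz',im=im,d=d); return im,d,m
def ray(m,p):
    K=np.array([[m['fx'],0,m['cx']],[0,m['fy'],m['cy']],[0,0,1.]])
    u=cv2.undistortPoints(np.array([[p]],float),K,np.array(m['dist_coeffs'],float))[0,0]
    Rm=np.array(m['rotation']); Rm=Rm if Rm.shape==(3,3) else R.from_euler('xyz',Rm).as_matrix()
    return np.array(m['position'],float),Rm@np.array([u[0],u[1],1.]),
def atz(m,p,z):
    o,r=ray(m,p); return o+r*(z-o[2])/r[2]
def atd(m,p,d):
    o,r=ray(m,p); return o+r*d
E
python3 - <<'E'
from h import *
print({k:v for k,v in bot.get_obs().items()})
for n in ['scene','side','wrist']:
    im,d,m=cap(n,n+'0'); print(n,m)
E
```

```text
{'time': 0.0, 'joint_positions': array([-1.45982449e-01,  3.42717267e-01,  1.52502027e+00, -1.81973214e-05,
        1.27539493e+00, -1.45984869e-01]), 'dq': array([-9.75088543e-05, -1.09789261e-03,  1.00436577e-03, -1.44498721e-03,
       -4.34215582e-05,  1.42518890e-03]), 'tau': array([ 7.61924657e-04, -4.31245601e+01, -2.44219762e+01,  7.17750052e-02,
        5.59406646e-02, -1.04314388e-04]), 'tool_pos': array([5.24591255e+02, 8.59728666e-02, 2.26046660e+02]), 'tcp_rot': array([-1.70548099,  1.56925642,  3.00691572]), 'contact_force': array([-0.04967745, -1.28867967,  1.11303937]), 'moment': array([ 0.00225746,  0.03287644, -0.00373067]), 'grip_width': 91.61414341726169}
scene {'fx': 411.86655503223255, 'fy': 411.86655503223255, 'cx': 275.05760642196174, 'cy': 208.00446731104498, 'dist_coeffs': array([0.02721562, 0.        , 0.        , 0.        , 0.        ]), 'position': array([1139.73381073,  341.2872692 , 1006.47172059]), 'rotation': array([-2.51986189, -0.01615937,  2.18687153])}
side {'fx': 477.996762418382, 'fy': 477.996762418382, 'cx': 269.39567858003653, 'cy': 213.1330742073636, 'dist_coeffs': array([-0.11818391,  0.        ,  0.        ,  0.        ,  0.        ]), 'position': array([ 414.75043441, -744.64338703,  832.39804558]), 'rotation': array([-2.33579229, -0.02014736, -0.22525245])}
wrist {'fx': 321.0313493283268, 'fy': 321.0313493283268, 'cx': 279.60374701922314, 'cy': 210.9159021203709, 'dist_coeffs': array([0.0218894, 0.       , 0.       , 0.       , 0.       ]), 'position': array([524.01330886,  67.01964991, 384.36537657]), 'rotation': array([2.88832297e+00, 8.67402748e-04, 1.56580131e-03])}
```

View pics/scene0.png

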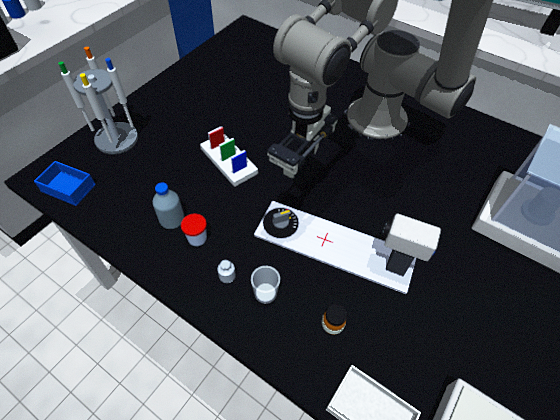

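View pics/side0.png

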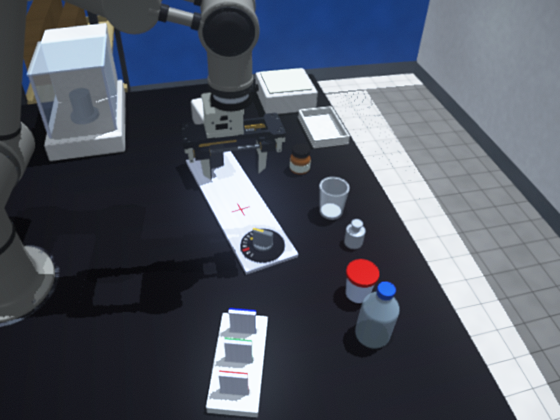

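View pics/wrist0.png

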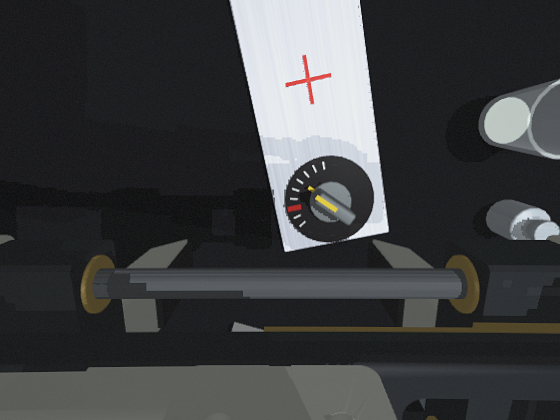

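The scene and side views show the blue plate in the rack slot nearest the stand, with its blue face towards +y. In the wrist view the cross is at about (308,79), the dial at about (330,200) and the red mark at (293,208). Next I'll measure these.

```bash
python3 - <<'E'
from h import *
m=bot.camera_model('wrist')
def lst(c,l):
    for n in l:
        r=bot.spot_point(c,n)[:2]; print(c,n,[(np.round(x['point'],1).tolist(),round(x['conf'],2)) for x in r]); yield n,(r[0]['point'] if r else None)
Z=dict(stand=0,focus=160,dial_grip=49,plate_blue=6,blue_face=46,rack=0,plate_green=6,plate_red=6,lens=160,bottle=0,sample_cup=0,weight=0,beaker=0,jar=0)
for c,l in [('wrist',['dial_grip']),('scene',['dial_grip','lens','rack','plate_blue','blue_face','plate_green','plate_red','bottle','sample_cup','weight','beaker','jar']),('side',['rack','dial_grip','plate_blue','blue_face','plate_green','plate_red'])]:
    mm=bot.camera_model(c)
    for n,p in lst(c,l):
        if p is not None: print('   ',np.round(atz(mm,p,Z[n]),1))
print('cross',atz(m,(308,79),12), 'dial disc c',atz(m,(330,200),24))
for n in ['wrist','scene','side']:
    im=np.load(f'pics/{n}0.npz')['im']
    r={'wrist':(20,250,230,400),'scene':(110,270,190,460),'side':(140,415,190,320)}[n]
    c=im[r[0]:r[1],r[2]:r[3],::-1]; k={'wrist':3,'scene':2.9,'side':2.1}[n]
    cv2.imwrite(f'pics/{n}0z.png',cv2.resize(c,None,fx=k,fy=k,interpolation=cv2.INTER_CUBIC))
E
```

```text
wrist dial_grip [([334.4, 208.4], 0.83)]
    [582.9 -16.9  49. ]
scene dial_grip [([277.6, 218.6], 0.56)]
    [596.5 -15.6  49. ]
scene lens [([384.0, 226.4], 0.7)]
    [524.9 250.9 160. ]
scene rack [([227.9, 159.3], 0.76)]
    [ 472.3 -300.6    0. ]
scene plate_blue [([237.7, 167.9], 0.77), ([328.5, 240.9], 0.67)]
    [ 486.5 -248.1    6. ]
scene blue_face [([240.9, 165.3], 0.53)]
    [ 498.5 -223.2   46. ]
scene plate_green [([227.7, 159.1], 0.6), ([233.4, 159.9], 0.37)]
    [ 475.9 -297.8    6. ]
scene plate_red [([325.1, 241.0], 0.7), ([216.6, 149.4], 0.65)]
    [555.8 121.3   6. ]
scene bottle [([171.5, 221.4], 0.8), ([382.7, 226.2], 0.38)]
    [ 758.5 -279.1    0. ]
scene sample_cup [([196.8, 236.4], 0.58)]
    [ 754.1 -185.3    0. ]
scene weight [([226.3, 272.2], 0.86)]
    [792.7 -45.6   0. ]
scene beaker [([264.5, 293.0], 0.92), ([382.1, 230.9], 0.38)]
    [781.1  73.5   0. ]
scene jar [([333.9, 324.0], 0.68), ([226.4, 274.1], 0.68)]
    [746.6 263.3  -0. ]
side rack [([239.9, 362.9], 0.97), ([245.1, 337.6], 0.67)]
    [ 477.2 -294.5    0. ]
side dial_grip [([260.9, 232.8], 0.65)]
    [579.2 -11.5  49. ]
side plate_blue [([247.7, 336.6], 0.92)]
    [ 502.5 -244.2    6. ]
side blue_face [([243.7, 319.5], 0.82)]
    [ 498.  -229.4   46. ]
side plate_green [([236.4, 364.3], 0.74)]
    [ 469.8 -299.3    6. ]
side plate_red [([232.1, 394.6], 0.94), ([243.3, 336.4], 0.62)]
    [ 451.2 -357.8    6. ]
cross [554.37276897 117.73797543  12.        ] dial disc c [581.83648802 -13.23745325  24.        ]
```

View pics/wrist0z.png

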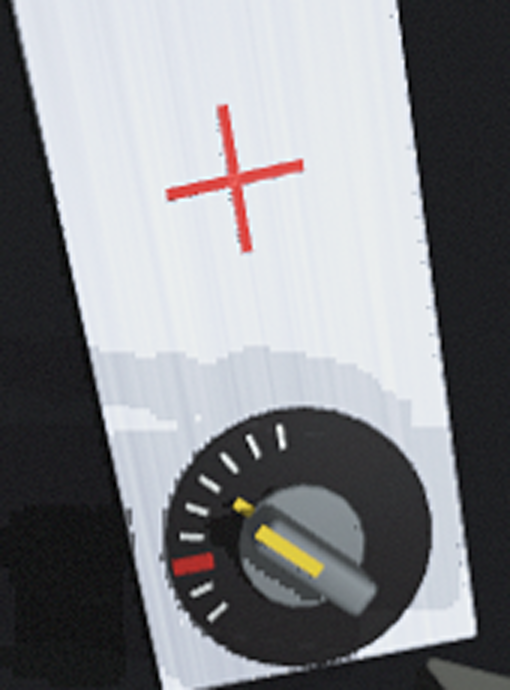

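View pics/scene0z.png

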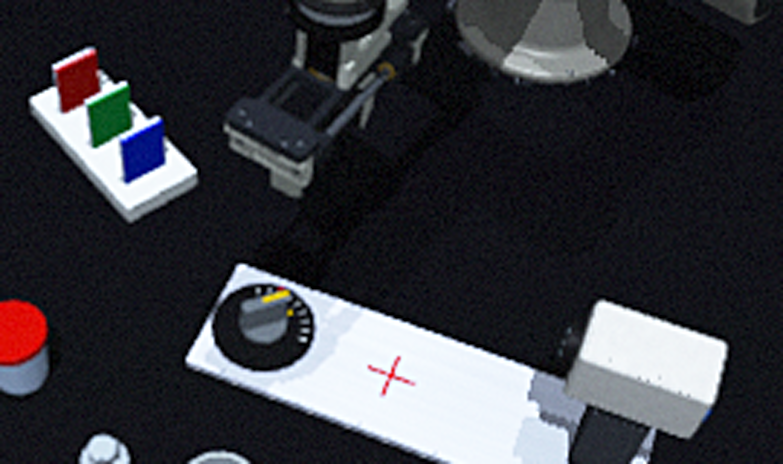

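View pics/side0z.png

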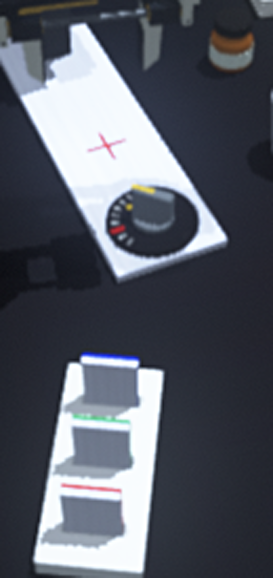

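```bash
python3 - <<'E'
from h import *
m=bot.camera_model('wrist')
P=lambda u,v,z:atz(m,(230+u/3-.33,20+v/3-.33),z)[:2]
def ang(a,b): d=b-a; return np.round(np.r_[a,b,np.arctan2(d[1],d[0])],3)
print('v arm',ang(P(247,252,12),P(223,105,12)))
print('h arm',ang(P(166,195,12),P(303,164,12)))
print('R edge',ang(P(476,634,12),P(400,0,12)))
print('L edge',ang(P(163,688,12),P(14,0,12)))
print('bot edge',ang(P(163,688,12),P(476,634,12)))
print('cross',P(235,180,12))
e=[P(u,v,20) for u,v in [(166,530),(432,525),(305,407),(300,664)]]
print('disc',np.round(e,1),(e[0]+e[1])/2,(e[2]+e[3])/2)
print('red',P(193,564,24))
print('yellow top',ang(P(320,572,61),P(258,532,61)))
print('yellow tip on disc',P(243,507,27))
im=np.load('pics/wrist0.npz')['im'];d=np.load('pics/wrist0.npz')['d']
for u,v in [(258,532),(300,600),(320,572),(355,590),(243,507),(320,500),(193,564),(390,450)]:
    x,y=230+u/3,20+v/3; print((u,v),np.round(atd(m,(x,y),d[int(y),int(x)]),1))
# blue plate from scene and side depth
for n in ['scene','side']:
    z=np.load(f'pics/{n}0.npz');im=z['im'].astype(int);d=z['d'];mm=bot.camera_model(n)
    for col,f in [('blue',(im[...,2]>100)&(im[...,0]<60)&(im[...,1]<60)),('red',(im[...,0]>90)&(im[...,2]<60)&(im[...,1]<60)),('green',(im[...,1]>70)&(im[...,0]<60)&(im[...,2]<90))]:
        vs,us=np.nonzero(f&(d>0))
        p=np.array([atd(mm,(u,v),d[v,u]) for u,v in zip(us,vs)])
        if len(p)==0: continue
        k=(p[:,0]>380)&(p[:,0]<580)&(p[:,1]<-190)&(p[:,1]>-420)&(p[:,2]>20)&(p[:,2]<95); p=p[k]
        if len(p)<5: continue
        a=np.polyfit(p[:,0],p[:,1],1)
        print(n,col,len(p),p.mean(0).round(1),p.min(0).round(1),p.max(0).round(1),'yaw',np.arctan(a[0]).round(3))
E
```

```text
v arm [560.038  92.51  550.143 141.645   1.77 ]
h arm [5.30168e+02 1.12002e+02 5.79275e+02 1.22376e+02 2.08000e-01]
R edge [656.891 -54.684 610.253 174.328   1.772]
L edge [530.048 -78.312 477.474 174.275   1.776]
bot edge [ 5.30048e+02 -7.83120e+01  6.56891e+02 -5.46840e+01  1.84000e-01]
cross [555.01263456 117.0588717 ]
disc [[530.8 -10.1]
 [633.3  -8. ]
 [582.5  37. ]
 [584.8 -64.8]] [582.05026009  -9.01452354] [583.65085681 -13.92372919]
red [541.19011014 -22.60225392]
yellow top [583.558 -16.219 561.627  -2.061   2.568]
yellow tip on disc [5.59615822e+02 3.13743170e-01]
(258, 532) [561.8  -2.1  62.4]
(300, 600) [582.9 -36.4  27.5]
(320, 572) [583.6 -16.2  62.5]
(355, 590) [596.5 -23.1  60.8]
(243, 507) [560.   -0.   27.1]
(320, 500) [588.5   3.   28.9]
(193, 564) [541.8 -24.2  19.3]
(390, 450) [615.8  20.5  19.6]
scene blue 198 [ 498.2 -230.4   55.4] [ 473.3 -242.2   20.9] [ 520.4 -221.    90.1] yaw -0.332
scene red 187 [ 458.8 -354.2   54.5] [ 432.1 -362.8   20.8] [ 483.3 -344.2   85.8] yaw -0.284
scene green 190 [ 478.7 -291.8   55.4] [ 452.8 -369.2   21.8] [ 501.  -282.3   87.3] yaw -0.303
side blue 11 [ 494.1 -230.3   84.3] [ 473.6 -238.9   82.2] [ 518.4 -223.6   85.5] yaw -0.3
```

```bash
cat >> h.py <<'E'
def go(x,y,z,jaw=None):
    o=bot.get_obs(); T=R.from_euler('xyz',o['tcp_rot']).as_matrix(); p=o['tool_pos']
    print('t',round(o['time'],2),'p',p.round(1),'grip',round(o['grip_width'],1),'F',o['contact_force'].round(1))
    print('toolx',T[:,0].round(4),'tooly',T[:,1].round(3),'jawang',round(np.arctan2(T[1,1],T[0,1]),4))
    print('shift cm',(T.T@(np.array([x,y,z])-p)/10).round(3))
    if jaw is not None:
        a=np.arctan2(T[1,1],T[0,1]); d=(jaw-a+np.pi/2)%np.pi-np.pi/2; print('turn',round(-d,4))
E
python3 -m handwheel '[[[0,0,0,-0.1246],[0,0,0,-0.1246],[0,0,0,-0.1246],[0,0,0,-0.1246],[0,0,0,-0.1246],[0,0,0,-0.1246],[0,0,0,-0.1246],[0,0,0,-0.1246]]]' 1
python3 -c "
from h import *
go(582.4,-15.1,100,0.997)"
```

```text
time: 1.77
tool_pos: [525.0, 0.0, 226.7]
tcp_rot: [-0.481, 1.571, -1.049]
contact_force: [0.3, -0.7, -0.2]
grip_width: 91.5
t 1.77 p [525.    0.  226.7] grip 91.5 F [ 0.3 -0.7 -0.2]
toolx [ 0. -0. -1.] tooly [ 0.538  0.843 -0.   ] jawang 1.003
shift cm [12.672  1.812  5.653]
turn 0.006
```

```bash
python3 -m handwheel '[[[2.5,0.36,1.13,0],[2.5,0.36,1.13,0],[2.5,0.36,1.13,0],[2.5,0.36,1.13,0],[2.6,0.37,1.13,0],[0,0,0,0]]]'
python3 -c "
from h import *
go(582.4,-15.1,32,0.997)
cap('wrist','wrist1')"
```

```text
time: 2.27
tool_pos: [580.9, -15.7, 95.5]
tcp_rot: [-2.711, 1.563, 2.998]
contact_force: [-1.6, 0.3, -0.6]
grip_width: 91.7
t 2.27 p [580.9 -15.7  95.5] grip 91.7 F [-1.6  0.3 -0.6]
toolx [-0.0076  0.0011 -1.    ] tooly [ 0.543  0.839 -0.003] jawang 0.9963
shift cm [6.35  0.149 0.138]
turn -0.0007
```

View pics/wrist1.png

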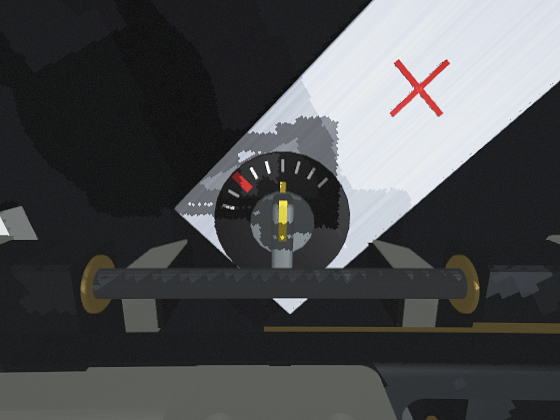

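The dial bar is lined up between the fingers: pointer vertical at column 283, three marks (0.785 rad) from the red mark at (242,182). I'll descend and close.

```bash
python3 -m handwheel '[[[2.5,0.05,0.05,0],[2,0.05,0.05,0],[1.3,0,0,0],[0.5,0,0,0],[0,0,0,0],[0,0,0,0]]]'
python3 -m handwheel '[[[0,0,0,0],[0,0,0,0],[0,0,0,0],[0,0,0,0],[0,0,0,0],[0,0,0,0],[0,0,0,0],[0,0,0,0]]]' 0
python3 -c "
from h import *
go(582.4,-15.1,32,0.204+1.5708)"
```

```text
time: 2.82
tool_pos: [584.3, -15.2, 39.4]
tcp_rot: [0.423, 1.569, -0.151]
contact_force: [-0.1, 0.9, -0.4]
grip_width: 91.9
time: 3.48
tool_pos: [583.7, -15.2, 37.7]
tcp_rot: [-2.717, 1.571, 2.993]
contact_force: [-0.2, -0.8, 0.4]
grip_width: 43.3
t 3.48 p [583.7 -15.2  37.7] grip 43.3 F [-0.2 -0.8  0.4]
toolx [-0.  0. -1.] tooly [ 0.543  0.84  -0.   ] jawang 0.9968
shift cm [ 0.57  -0.062 -0.109]
turn -0.778
```

```bash
python3 -m handwheel '[[[0.5,-0.05,-0.1,0],[0,0,0,0],[0,0,0,0],[0,0,0,0],[0,0,0,0],[0,0,0,0],[0,0,0,0],[0,0,0,0]]]' 0
python3 -c "
from h import *
go(582.4,-15.1,32,0.204+1.5708)"
```

```text
time: 4.15
tool_pos: [582.5, -15.0, 32.6]
tcp_rot: [2.924, 1.571, 2.35]
contact_force: [0.6, -0.3, -1.2]
grip_width: 14.0
t 4.15 p [582.5 -15.   32.6] grip 14.0 F [ 0.6 -0.3 -1.2]
toolx [-1.e-04  1.e-04 -1.e+00] tooly [0.543 0.84  0.   ] jawang 0.9968
shift cm [ 0.062 -0.015 -0.005]
turn -0.778
```

Gripped at 14.0 mm. I'll turn −0.775 and look before refining.

```bash
python3 -m handwheel '[[[0,0,0,-0.11],[0,0,0,-0.11],[0,0,0,-0.11],[0,0,0,-0.11],[0,0,0,-0.11],[0,0,0,-0.11],[0,0,0,-0.115],[0,0,0,0]]]' 0
python3 -m handwheel '[[[0,0,0,0],[0,0,0,0]]]' 0
python3 - <<'E'
from h import *
go(582.4,-15.1,32,0.204+1.5708); print(bot.get_obs()['moment'],bot.get_obs()['joint_positions'])
cap('wrist','wrist2')
E
```

```text
time: 4.82
tool_pos: [582.6, -14.9, 32.6]
tcp_rot: [1.074, 1.571, 1.279]
contact_force: [1.3, 2.1, -3.1]
grip_width: 14.0
time: 4.98
tool_pos: [582.6, -14.9, 32.6]
tcp_rot: [1.361, 1.571, 1.559]
contact_force: [0.4, 1.2, -3.2]
grip_width: 14.0
t 4.98 p [582.6 -14.9  32.6] grip 14.0 F [ 0.4  1.2 -3.2]
toolx [ 0.e+00  2.e-04 -1.e+00] tooly [-0.196  0.981  0.   ] jawang 1.7685
shift cm [ 0.064 -0.021 -0.02 ]
turn -0.0063
[ 0.42139345 -0.16296804 -0.02221483] [-1.57112679e-01  6.58023184e-01  1.58467609e+00  3.03777634e-04
  8.98928096e-01 -1.92578954e+00]
```

View pics/wrist2.png

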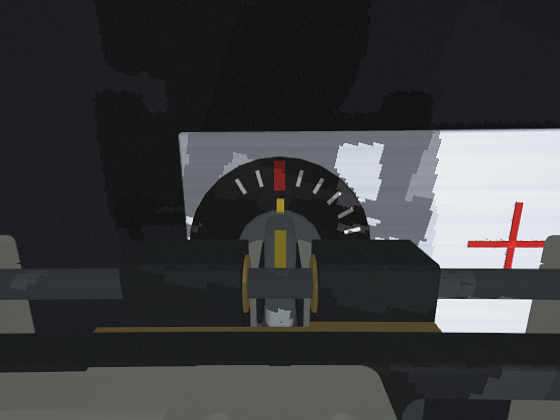

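The pointer is at (280,205) and the red mark at (279.5,175), so it reads zero to within about a degree. I'll refine using the mark and base-edge geometry.

```bash
python3 - <<'E'
from h import *
m=bot.camera_model('wrist'); z=np.load('pics/wrist2.npz');im=z['im'].astype(int)
red=(im[...,0]>130)&(im[...,1]<80)&(im[...,2]<80)
red2=red.copy(); red2[:,:260]=0; red2[:,300:]=0
vs,us=np.nonzero(red2); P=atz(m,(us.mean(),vs.mean()),20)[:2]; print('red mark',us.mean(),vs.mean(),P)
yel=(im[...,0]>150)&(im[...,1]>120)&(im[...,2]<90); yel[:190]=0; yel[225:]=0
vs,us=np.nonzero(yel); Y=atz(m,(us.mean(),vs.mean()),27)[:2]; print('tip',us.mean(),vs.mean(),Y)
# cross
c=red.copy(); c[:,:440]=0
vs,us=np.nonzero(c)
# cross centre: template intersection by row/col projections
print('cross extents',us.min(),us.max(),vs.min(),vs.max())
h=[(u,vs[us==u].mean()) for u in range(470,505) if (us==u).any()]
v=[(us[vs==r].mean(),r) for r in list(range(203,236))+list(range(252,268)) if (vs==r).any()]
H=np.array([atz(m,p,12)[:2] for p in h]);V=np.array([atz(m,p,12)[:2] for p in v])
a=np.polyfit(H[:,1],H[:,0],1); b=np.polyfit(V[:,0],V[:,1],1)
print('angles: y-arm yaw',-np.arctan(a[0]),'x-arm yaw',np.arctan(b[0]))
x,y=np.linalg.solve([[1,-a[0]],[-b[0],1]],[a[1],b[1]]); print('cross',x,y)
D=np.array([582.6,-14.9]); C=np.array([x,y])
for n,q in [('red',P),('tip',Y),('red-tip',None)]:
    d=(q-D) if q is not None else P-Y; print(n,np.arctan2(-d[1],-d[0]))
d=C-D; print('dial->cross yaw',np.arctan2(-d[0],d[1]),np.linalg.norm(d))
e=np.array([(u,np.argmax(im[100:150,u].sum(1)>250)+100) for u in range(190,540,10)]); 
E=np.array([atz(m,p,12)[:2] for p in e]); 
f=np.polyfit(E[:,1],E[:,0],1); print('edge yaw',-np.arctan(f[0]),np.std(np.polyval(f,E[:,1])-E[:,0]))
E
```

```text
red mark nan nan [nan nan]
tip 280.0759493670886 205.0 [554.38394528 -20.21773978]
cross extents 468 544 203 267
angles: y-arm yaw 0.16975320690393586 x-arm yaw 0.20051028693173703
cross 554.3524452222233 117.70613474677717
red nan
tip 0.18628004834567738
red-tip nan
dial->cross yaw 0.2098814016350579 135.58138265781153
edge yaw 0.20713675519575195 0.14302678308320618<stdin>:5: RuntimeWarning: Mean of empty slice.
  ret = ret.dtype.type(ret / rcount)
```

```bash
python3 -m handwheel '[[[0,0,0,-0.01],[0,0,0,0],[0,0,0,0]]]' 0
python3 -m handwheel '[[[0,0,0,0],[0,0,0,0],[0,0,0,0],[0,0,0,0],[0,0,0,0],[0,0,0,0],[0,0,0,0]]]' 0.7
python3 -m handwheel '[[[-1,0,0,0],[-3,0,0,0],[-4,0,0,0],[-3.5,0,0,0],[-3,0,0,0],[0,0,0,0],[0,0,0,0]]]' 1
python3 - <<'E'
from h import *
go(498,-235,200,-0.3)
cap('wrist','wrist3')
cap('scene','scene3');cap('side','side3')
E
```

```text
time: 5.28
tool_pos: [582.6, -14.9, 32.7]
tcp_rot: [1.157, 1.571, 1.368]
contact_force: [1.4, 2.6, -3.0]
grip_width: 14.0
time: 5.87
tool_pos: [582.6, -15.1, 32.8]
tcp_rot: [-0.547, 1.571, -0.336]
contact_force: [-0.2, -1.0, -0.8]
grip_width: 56.4
time: 6.45
tool_pos: [583.6, -15.2, 180.5]
tcp_rot: [-0.373, 1.566, -0.161]
contact_force: [-0.5, -0.4, 0.9]
grip_width: 91.6
t 6.45 p [583.6 -15.2 180.5] grip 91.6 F [-0.5 -0.4  0.9]
toolx [ 5.2e-03 -8.0e-04 -1.0e+00] tooly [-0.21   0.978 -0.002] jawang 1.7819
shift cm [ -1.975 -19.707 -12.964]
turn -1.0597
```

View pics/wrist3.png

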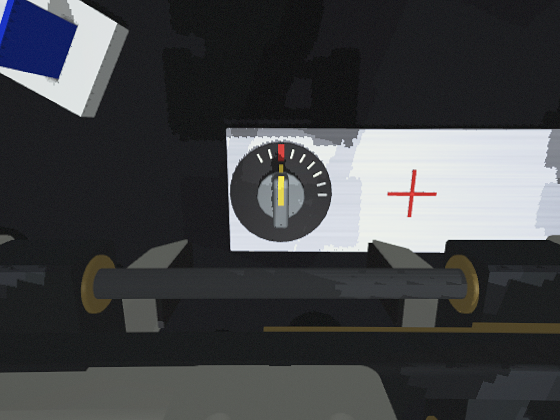

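The pointer sits on the red mark (column 281), so the dial is at zero and released. Next is the rack: I'll turn clockwise 2.09 to stay inside the last joint's range.

```bash
python3 -m handwheel '[[[0,0,0,0.123],[0,0,0,0.123],[0,0,0,0.123],[0,0,0,0.123],[0,0,0,0.123],[0,0,0,0.123],[0,0,0,0.123],[0,0,0,0.123]]]' 1
python3 -m handwheel '[[[0,0,0,0.123],[0,0,0,0.123],[0,0,0,0.123],[0,0,0,0.123],[0,0,0,0.123],[0,0,0,0.123],[0,0,0,0.123],[0,0,0,0.123]]]' 1
python3 -m handwheel '[[[0,0,0,0.122],[0,0,0,0]]]' 1
python3 - <<'E'
from h import *
go(496.7,-235.2,180,-0.308)
m=bot.camera_model('wrist'); z=np.load('pics/wrist3.npz')
E
```

```text
time: 7.27
tool_pos: [581.7, -14.9, 175.9]
tcp_rot: [-2.511, 1.567, 2.993]
contact_force: [0.4, 0.3, 0.4]
grip_width: 91.6
time: 7.93
tool_pos: [581.7, -14.9, 176.0]
tcp_rot: [-1.533, 1.567, 2.987]
contact_force: [0.6, 0.6, -0.4]
grip_width: 92.0
time: 8.1
tool_pos: [581.8, -15.0, 176.1]
tcp_rot: [-1.417, 1.568, 2.983]
contact_force: [0.9, -0.3, 0.3]
grip_width: 91.9
t 8.1 p [581.8 -15.  176.1] grip 91.9 F [ 0.9 -0.3  0.3]
toolx [-3.1e-03  5.0e-04 -1.0e+00] tooly [ 0.952 -0.308 -0.003] jawang -0.3127
shift cm [-0.375 -1.326 23.574]
turn -0.0047
```

```bash
python3 -m handwheel '[[[0,-0.2,3.4,0],[0,-0.2,3.4,0],[0,-0.2,3.4,0],[0,-0.2,3.4,0],[0,-0.2,3.4,0],[0,-0.2,3.4,0],[0,-0.13,3.17,-0.005],[0,0,0,0]]]' 1
python3 -m handwheel '[[[0,0,0,0],[0,0,0,0]]]' 1
python3 - <<'E'
from h import *
go(496.7,-235.2,50,-0.308)
print(bot.get_obs()['joint_positions'])
cap('wrist','wrist4')
E
```

```text
time: 8.77
tool_pos: [496.2, -240.3, 176.7]
tcp_rot: [-0.853, 1.568, -2.727]
contact_force: [-0.1, 0.3, 0.2]
grip_width: 91.7
time: 8.93
tool_pos: [498.2, -235.0, 177.0]
tcp_rot: [-2.135, 1.569, 2.276]
contact_force: [0.4, -0.7, 0.1]
grip_width: 91.8
t 8.93 p [ 498.2 -235.   177. ] grip 91.8 F [ 0.4 -0.7  0.1]
toolx [-0.0012  0.0014 -1.    ] tooly [ 0.955 -0.297 -0.002] jawang -0.3017
shift cm [12.698 -0.114  0.072]
turn 0.0063
[-5.80266701e-01  4.33326044e-01  1.52725750e+00  5.42363810e-04
  1.18271786e+00 -2.78806927e-01]
```

View pics/wrist4.png

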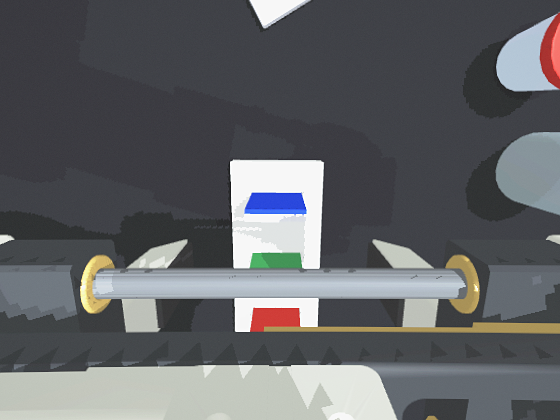

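Blue plate visible: its face spans rows 193–213, columns 245–306, and the fingers straddle it. I'll measure its exact pose from this view.

```bash
python3 - <<'E'
from h import *
m=bot.camera_model('wrist'); z=np.load('pics/wrist4.npz');im=z['im'].astype(int);d=z['d']
b=(im[...,2]>120)&(im[...,0]<100)&(im[...,1]<110)
vs,us=np.nonzero(b&(d>0)); p=np.array([atd(m,(u,v),d[v,u]) for u,v in zip(us,vs)])
k=(p[:,1]<-190)&(p[:,2]<100);p=p[k];us=us[k];vs=vs[k]
print(len(p),p.min(0),p.max(0))
for r in (205,209,211,213,215,217,219,221): 
    c=276; print(r,im[r,c],atd(m,(c,r),d[r,c]).round(1))
for r in (196,200,205,211):
    s=us[vs==r]; print(r,s.min(),s.max())
t=vs.max(); ut=us[vs>=208]; 
L=atz(m,(ut.min()-.5,211),86);Rr=atz(m,(ut.max()+.5,211),86); print('top corners',L,Rr,np.linalg.norm(L-Rr),np.arctan2(*(Rr-L)[1::-1]),(L+Rr)/2)
# rack left/right edges
def edge(c0,c1,r,f=np.argmax): 
    row=im[r,c0:c1].sum(1); return c0+np.argmax(np.abs(np.diff(row)))+.5
A=[atz(m,(edge(215,250,r),r),22)[:2] for r in (170,180,190,230,240)];B=[atz(m,(edge(310,335,r),r),22)[:2] for r in (170,180,190,230,240)]
A=np.array(A);B=np.array(B)
for Q in(A,B): print(Q.round(1).tolist(),'yaw',-np.arctan(np.polyfit(Q[:,1],Q[:,0],1)[0]))
E
python3 -c "
import cv2;i=cv2.imread('pics/wrist4.png')[150:270,220:340];cv2.imwrite('pics/wrist4z.png',cv2.resize(i,None,fx=5,fy=5,interpolation=0))"
```

```text
1003 [ 471.74922931 -239.69042159   20.19519184] [ 519.03253907 -221.86635712   87.72281857]
205 [ 41  72 221] [ 496.2 -229.5   73.6]
209 [ 53  94 248] [ 496.2 -229.8   86. ]
211 [ 63 116 247] [ 495.8 -231.1   87.3]
213 [ 48 102 247] [ 495.2 -232.9   86.3]
215 [251 250 247] [ 494.7 -234.6   86.1]
217 [247 247 247] [ 494.3 -235.9   87.2]
219 [247 247 247] [ 493.7 -237.8   85.9]
221 [248 248 248] [ 486.8 -257.4   20.7]
196 250 301
200 249 302
205 247 304Traceback (most recent call last):
  File "<stdin>", line 10, in <module>
    return umr_minimum(a, axis, None, out, keepdims, initial, where)
ValueError: zero-size array to reduction operation minimum which has no identity
```

View pics/wrist4z.png

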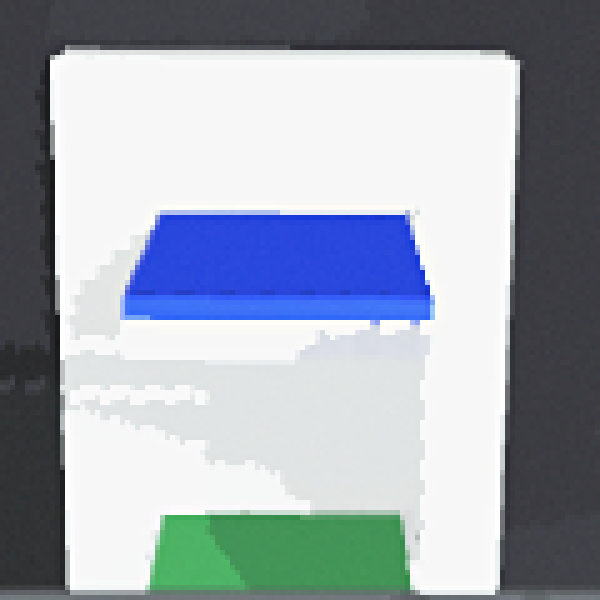

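```bash
python3 -c "
from h import *
go(495.2,-234.2,45,-0.302)"

```

```text
t 8.98 p [ 498.4 -234.6  177.2] grip 91.7 F [ 0.   0.5 -0.1]
toolx [-9.0e-04  1.1e-03 -1.0e+00] tooly [ 0.955 -0.296 -0.001] jawang -0.3009
shift cm [13.216 -0.303  0.072]
turn 0.0011
```

```bash
python3 -m handwheel '[[[3,-0.1,0.03,0],[3,-0.1,0.03,0],[3,-0.1,0,0],[2,0,0,0],[1.4,0,0,0],[0.5,0,0,0],[0,0,0,0],[0,0,0,0]]]' 1
python3 -m handwheel '[[[0,0,0,0],[0,0,0,0]]]' 1
python3 -c "
from h import *
go(495.2,-234.2,45,-0.302)
cap('wrist','wrist5')"
```

```text
time: 9.65
tool_pos: [496.0, -234.7, 49.2]
tcp_rot: [1.502, 1.57, -0.37]
contact_force: [0.8, 0.9, -0.1]
grip_width: 91.7
time: 9.82
tool_pos: [496.2, -235.5, 50.0]
tcp_rot: [1.307, 1.568, -0.566]
contact_force: [-0.8, -0.3, 0.7]
grip_width: 91.9
t 9.82 p [ 496.2 -235.5   50. ] grip 91.9 F [-0.8 -0.3  0.7]
toolx [ 0.002  -0.0013 -1.    ] tooly [ 0.955 -0.298  0.002] jawang -0.3026
shift cm [ 0.495 -0.131 -0.094]
turn -0.0006
```

View pics/wrist5.png

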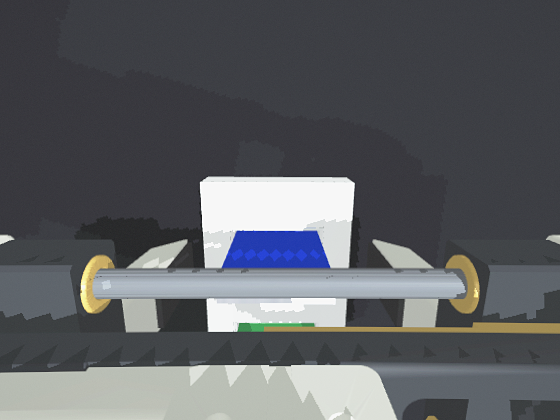

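The plate is centred between the fingers, about 1 mm to the left. I'll correct that and close.

```bash
python3 -m handwheel '[[[0.4,-0.12,-0.09,0],[0,0,0,0],[0,0,0,0],[0,0,0,0],[0,0,0,0],[0,0,0,0],[0,0,0,0],[0,0,0,0]]]' 0.4
python3 -m handwheel '[[[0,0,0,0],[0,0,0,0],[0,0,0,0],[0,0,0,0],[0,0,0,0],[0,0,0,0]]]' 0.4
python3 -c "
from h import *
go(495.2,-234.2,45,-0.302)"
```

```text
time: 10.53
tool_pos: [494.5, -234.1, 44.8]
tcp_rot: [1.295, 1.571, -0.579]
contact_force: [-0.6, 0.0, 0.3]
grip_width: 49.7
time: 11.03
tool_pos: [494.6, -234.1, 44.8]
tcp_rot: [1.482, 1.571, -0.392]
contact_force: [-0.2, 0.0, -0.3]
grip_width: 49.9
t 11.03 p [ 494.6 -234.1   44.8] grip 49.9 F [-0.2  0.  -0.3]
toolx [ 2.e-04 -1.e-04 -1.e+00] tooly [ 0.954 -0.299  0.   ] jawang -0.3032
shift cm [-0.024  0.065 -0.008]
turn -0.0012
```

```bash
python3 -m handwheel '[[[0,0,0,0],[0,0,0,0],[-0.5,0,0,0],[-1,0,0,0],[-1.5,0,0,0],[-2,0,0,0],[-2.5,0,0,0],[-2.5,0,0,0]]]' 0
python3 -m handwheel '[[[-1.5,0,0,0],[-0.5,0,0,0],[0,0,0,0],[0,0,0,0]]]' 0
python3 -c "
from h import *
# want face (x5mm fwd of midplane) at cross
c=np.array([554.6,117.4]);y=0.207
t=c-5*np.array([-np.sin(y),np.cos(y)]);print(t)
go(t[0],t[1],160,y)
cap('wrist','wrist6')"
```

```text
time: 11.7
tool_pos: [494.1, -233.8, 146.2]
tcp_rot: [-1.939, 1.57, 2.47]
contact_force: [-0.2, -0.9, -1.2]
grip_width: 49.6
time: 12.03
tool_pos: [494.1, -233.8, 164.4]
tcp_rot: [-1.902, 1.57, 2.507]
contact_force: [-0.3, -0.6, -1.7]
grip_width: 49.9
[555.62762437 112.50674054]
t 12.03 p [ 494.1 -233.8  164.4] grip 49.9 F [-0.3 -0.6 -1.7]
toolx [-5.e-04  4.e-04 -1.e+00] tooly [ 0.954 -0.299 -0.001] jawang -0.3032
shift cm [  0.448  -4.464 -34.889]
turn -0.5102
```

View pics/wrist6.png

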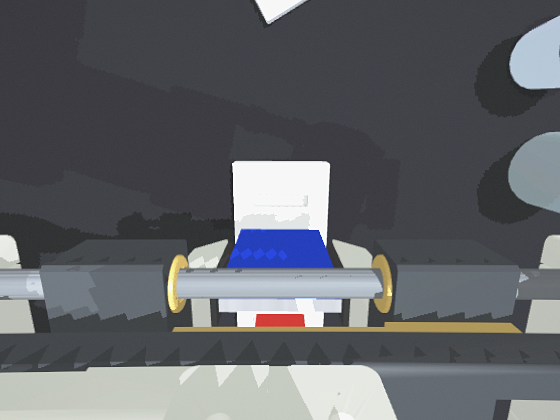

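```bash
python3 -m handwheel '[[[0,-0.1,-1,0],[0,-0.2,-2,0],[0,-0.35,-2.5,0],[0,-0.38,-2.7,0],[0,-0.38,-2.7,0],[0,-0.38,-2.7,0],[0,-0.38,-2.7,0],[0,-0.38,-2.7,0]]]' 0
python3 -m handwheel '[[[0,-0.38,-2.7,0],[0,-0.38,-2.7,0],[0,-0.38,-2.7,0],[0,-0.38,-2.7,0],[0,-0.38,-2.5,0],[0,-0.2,-1.5,0],[0,-0.1,-0.7,0],[0,0,0,0]]]' 0
python3 -m handwheel '[[[0,0,0,-0.04],[0,0,0,-0.07],[0,0,0,-0.08],[0,0,0,-0.08],[0,0,0,-0.08],[0,0,0,-0.08],[0,0,0,-0.05],[0,0,0,-0.03]]]' 0
python3 -m handwheel '[[[0,0,0,0],[0,0,0,0]]]' 0
python3 -c "
from h import *
go(555.6,112.5,158.8,0.207)
cap('scene','scene7')
cap('side','side7')
cap('wrist','wrist7')
go(555.6,112.5,158.8,0.207)
"
```

```text
time: 12.75
tool_pos: [526.2, -43.0, 163.6]
tcp_rot: [-1.604, 1.568, 2.805]
contact_force: [0.9, 0.2, -1.2]
grip_width: 49.8
time: 13.42
tool_pos: [551.5, 111.1, 163.7]
tcp_rot: [-1.36, 1.569, 3.051]
contact_force: [-0.1, -0.4, -2.1]
grip_width: 49.7
time: 14.08
tool_pos: [551.7, 108.1, 164.2]
tcp_rot: [-1.397, 1.57, -2.76]
contact_force: [-0.1, 0.2, -1.4]
grip_width: 50.1
time: 14.25
tool_pos: [551.9, 108.5, 164.4]
tcp_rot: [-1.393, 1.57, -2.759]
contact_force: [-0.7, -0.2, -1.8]
grip_width: 49.7
t 14.25 p [551.9 108.5 164.4] grip 49.7 F [-0.7 -0.2 -1.8]
toolx [-8.e-04 -3.e-04 -1.e+00] tooly [ 0.979  0.203 -0.001] jawang 0.2047
shift cm [ 0.559  0.447 -0.319]
turn -0.0023
t 14.4 p [552.1 109.  164.6] grip 49.9 F [-0.6  0.6 -0.9]
toolx [-2.e-04 -1.e-04 -1.e+00] tooly [ 0.979  0.204 -0.   ] jawang 0.2056
shift cm [ 0.58   0.419 -0.273]
turn -0.0014
```

View pics/scene7.png

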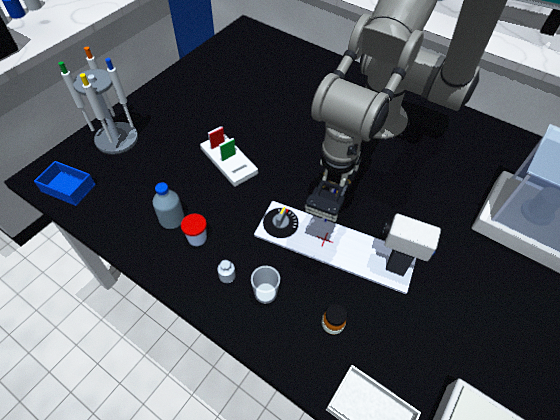

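View pics/side7.png

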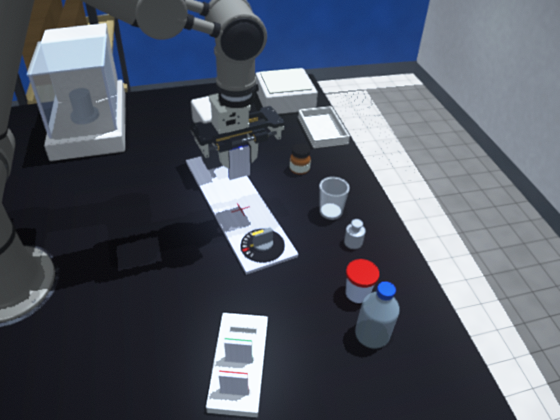

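View pics/wrist7.png

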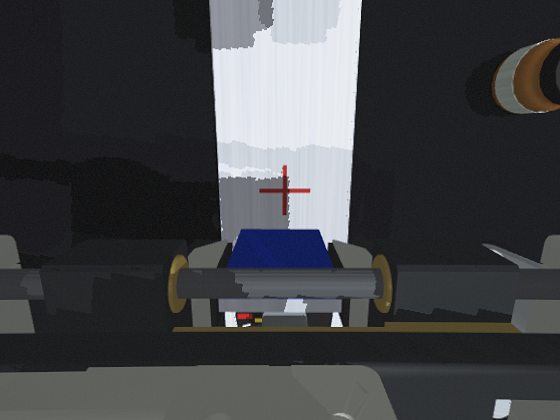

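The plate is in the grip, the blue slot is empty and the other plates are untouched. I'll apply the correction, then measure face pose against the cross and lens.

```bash
python3 -m handwheel '[[[0.3,0.2,-0.13,-0.001],[0.28,0.22,-0.14,-0.001],[0,0,0,0],[0,0,0,0],[0,0,0,0],[0,0,0,0]]]' 0
cat > meas.py <<'E'
from h import *
import sys
t=sys.argv[1]
go(555.6,112.5,158.8,0.207)
out={}
for n in ['wrist','scene','side']:
    im,d,m=cap(n,n+t); im=im.astype(int)
    print(n)
    if n=='wrist':
        red=(im[...,0]>100)&(im[...,1]<70)&(im[...,2]<70); red[:140]=0; red[228:]=0; red[:,:240]=0; red[:,330:]=0
        vs,us=np.nonzero(red)
        rc=np.bincount(vs,minlength=420); cc=np.bincount(us,minlength=560)
        r0=np.average(np.arange(420),weights=rc*(rc>15)); c0=np.average(np.arange(560),weights=cc*(cc>12)) if (cc>12).any() else 0
        print('cross px',c0,r0,atz(m,(c0,r0),12))
    b=(im[...,2]>60)&(im[...,2]>2*im[...,0])&(im[...,2]>1.6*im[...,1])&(d>0)
    vs,us=np.nonzero(b); 
    p=np.array([atd(m,(u,v),d[v,u]) for u,v in zip(us,vs)])
    k=(abs(p[:,0]-555)<60)&(abs(p[:,1]-117)<40)&(p[:,2]>100)&(p[:,2]<215); p=p[k]
    if len(p)<10: print('few',len(p)); continue
    print(len(p),p.min(0).round(1),p.max(0).round(1),p.mean(0).round(1))
    q=p[p[:,2]<p[:,2].max()-5]
    A=np.c_[q[:,0]-555,q[:,2]-160,np.ones(len(q))]; s=np.linalg.lstsq(A,q[:,1],rcond=None)[0]; print('plane y = a(x-555)+b(z-160)+c',s.round(4),'yaw',np.arctan(s[0]).round(4),'res',np.std(A@s-q[:,1]).round(2))
E
python3 meas.py 8
```

```text
time: 14.9
tool_pos: [555.7, 112.9, 159.0]
tcp_rot: [1.088, 1.571, -0.274]
contact_force: [0.1, 0.4, -1.2]
grip_width: 49.7
t 14.9 p [555.7 112.9 159. ] grip 49.7 F [ 0.1  0.4 -1.2]
toolx [ 2.e-04 -0.e+00 -1.e+00] tooly [0.978 0.207 0.   ] jawang 0.2089
shift cm [ 0.018 -0.022  0.039]
turn 0.0019
wristTraceback (most recent call last):
  File "meas.py", line 13, in <module>
    r0=np.average(np.arange(420),weights=rc*(rc>15)); c0=np.average(np.arange(560),weights=cc*(cc>12)) if (cc>12).any() else 0
    raise ZeroDivisionError(
        "Weights sum to zero, can't be normalized")
ZeroDivisionError: Weights sum to zero, can't be normalized
```

```bash
python3 -c "
import cv2
a=cv2.imread('pics/wrist8.png')[140:340,180:400];b=cv2.imread('pics/side8.png')[90:280,170:330]
cv2.imwrite('pics/w8z.png',cv2.resize(a,None,fx=3,fy=3,interpolation=0));cv2.imwrite('pics/s8z.png',cv2.resize(b,None,fx=3,fy=3,interpolation=0))"
```

```text
[ WARN:0@0.017] global loadsave.cpp:275 findDecoder imread_('pics/side8.png'): can't open/read file: check file path/integrity
Traceback (most recent call last):
TypeError: 'NoneType' object is not subscriptable
```

```bash
sed -i 's/^        rc=np.bin/        print(len(vs))\n        rc=np.bin/; s/rc\*(rc>15)/rc+1e-9/; s/im\[...,0\]>100)&(im\[...,1\]<70)&(im\[...,2\]<70)/im[...,0]>70)\&(im[...,0]>2.2*im[...,1])/' meas.py; python3 meas.py 9; python3 -c "
import cv2
a=cv2.imread('pics/wrist9.png')[140:340,180:400];b=cv2.imread('pics/side9.png')[90:280,170:330]
cv2.imwrite('pics/w8z.png',cv2.resize(a,None,fx=3,fy=3,interpolation=0));cv2.imwrite('pics/s8z.png',cv2.resize(b,None,fx=3,fy=3,interpolation=0))"
```

```text
t 14.95 p [555.7 112.9 159. ] grip 49.9 F [ 1.1  0.1 -0.9]
toolx [ 2.e-04 -0.e+00 -1.e+00] tooly [0.978 0.207 0.   ] jawang 0.2088
shift cm [ 0.021 -0.02   0.037]
turn 0.0018
wrist
302
cross px 280.0 194.41390730574884 [554.57643424 117.34348735  12.        ]
3417 [529.7 111.9 121.5] [578.4 122.8 180.7] [553.9 117.3 155.2]
plane y = a(x-555)+b(z-160)+c [ 2.092000e-01 -8.000000e-04  1.174958e+02] yaw 0.2062 res 0.23
scene
13 [532.3 110.7 122.3] [582.2 122.7 203.2] [557.7 116.6 166.9]
plane y = a(x-555)+b(z-160)+c [1.744000e-01 6.400000e-03 1.168473e+02] yaw 0.1727 res 1.19
side
11 [543.7 112.9 195.7] [577.4 124.4 199.9] [561.2 117.8 197.6]
plane y = a(x-555)+b(z-160)+c [0. 0. 0.] yaw 0.0 res nan
  ret = _var(a, axis=axis, dtype=dtype, out=out, ddof=ddof,
  arrmean = um.true_divide(arrmean, div, out=arrmean,
  ret = ret.dtype.type(ret / rcount)
```

View pics/w8z.png

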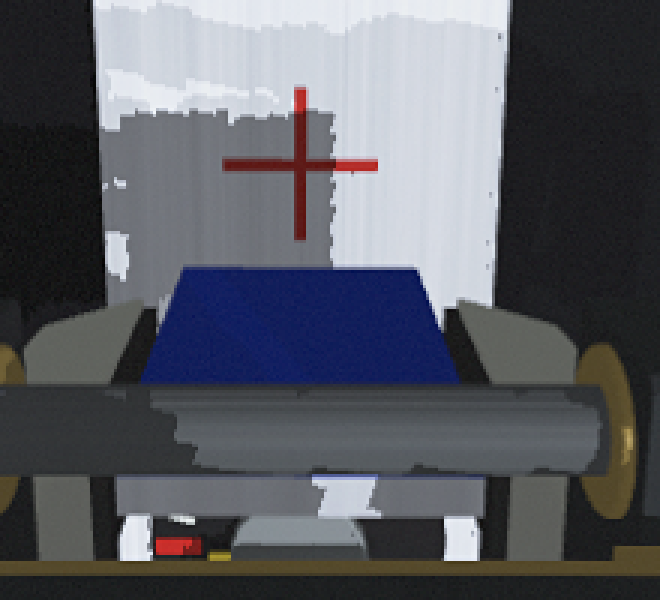

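View pics/s8z.png

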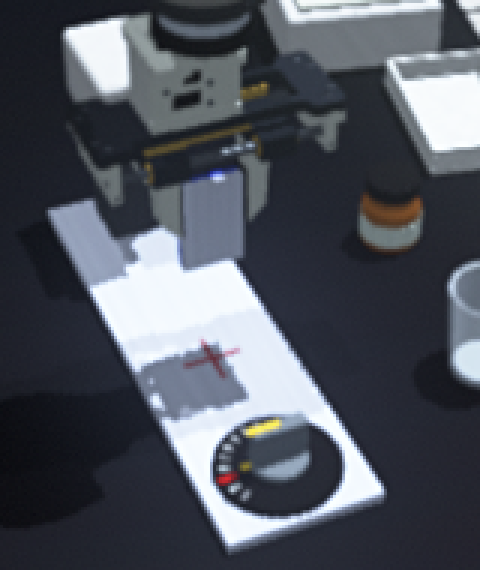

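```bash
python3 -m handwheel '[[[0,0,0,0],[0,0,0,0],[0,0,0,0],[0,0,0,0]]]' 0
python3 -c "
from h import *
go(555.6,112.5,158.8,0.207); print(np.abs(bot.get_obs()['dq']).max())
print(bot.close_job())"
```

```text
time: 15.43
tool_pos: [555.7, 112.9, 159.0]
tcp_rot: [1.214, 1.571, -0.148]
contact_force: [0.2, 1.1, -1.6]
grip_width: 49.7
t 15.43 p [555.7 112.9 159. ] grip 49.7 F [ 0.2  1.1 -1.6]
toolx [ 2.e-04 -0.e+00 -1.e+00] tooly [0.978 0.207 0.   ] jawang 0.2088
shift cm [ 0.019 -0.019  0.034]
turn 0.0018
0.0017435348613405557
the job is handed in; nothing more can be done
None
```

I turned the dial to zero and released it, then took the blue plate out of the rack and held it at the focus point. The job was handed in at 15.4 s with the plate still in the grip.

**Dial:** the wrist picture after release shows the pointer on the red mark. At the end of the turn the gripper was within about 0.005 rad of the stand's zero direction.

**Plate position:** the wrist depth puts the blue face at y 117.4 mm where the cross is at (554.6, 117.3), with the plate centred on it sideways. The lower edge is about 120–121 mm above the table, so the middle of the face is within about 1 mm of lens height.

**Plate angle and stillness:** the face yaw is 0.206 rad against 0.204–0.209 rad for the stand, with no measurable tilt. The arm was still, with 49.7 mm between the fingers.

**What disagreed or was thin:**
- The scene camera saw only 13 pixels of the face and gave a yaw of 0.17 rad; the side camera saw only the plate's top edge. I relied on the wrist view.
- One fit of a cross arm gave a yaw of 0.170 rad, which I took as an outlier.
- I checked the other plates and objects only by eye, in the scene and side pictures taken shortly before the end. They looked unmoved.

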